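Pin the crooked cover of a water trap

TASK

The oval cover of the water trap sits crooked on its leaning neck. Turn it by its bar handle until its two holes line up with those of the neck flange below, then push the thick locking pin through the big holes and the thin one through the small holes, both fully home with their collars flat on the cover. Let go of everything, and do not shove the spray bottle, tape roll, spanner or logger about.

Things in the scene. Friction and masses are not known exactly. Their poses are not given: they have to be found in the camera images.
- trap: Water trap, fixed: upright steel pot, 92 mm across, 122 mm high, on a 136 mm square foot plate; origin on the desk under the pot's axis, z up. A round neck (48 mm) leans 30 degrees from vertical towards the trap's -x side (to the robot's right). A small tube fitting stands on the pot's top, another sticks out low at its +y side.
- neck_big (a point): Middle of the upper mouth of the big hole (17 mm) of the neck's fixed oval flange (10 mm thick, 124 x 70 mm). z is the neck's axis, up and out, 30 degrees from vertical; y is level, along the flange from the small hole to the big one; x runs up the slope. The hole is 44 mm from the neck's axis; 30 mm of free space below it.
- neck_small (a point): The same for the small hole (12 mm), 44 mm from the axis on the other side (88 mm from neck_big along -y). Same axes.
- cover (a joint): Turn of the cover on the neck's axis (rad), counter-clockwise positive seen from above the cover; 0 when its holes lie exactly over the neck's; stops at -1.3 and 1.3. Starts at 0.5 to 1.15. It turns stiffly (0.12 N m) and stays where it is left; a pin's tapered end pushed into both holes also drags it into line.
- cover_big (a point): Middle of the upper mouth of the cover's big hole (17 mm). The cover is an aluminium oval plate of the neck flange's outline, 10 mm thick, 2 mm above it (seal between). Axes of the cover: z out along the neck's axis, y from the small hole to the big one, x across. 12 mm above neck_big when in line.
- cover_small (a point): The same for the small hole (12 mm) in the cover, 44 mm from the axis on the other side. Same axes.
- cover_bar (a point): Middle of the cover's bar handle, on the turning axis, 30 mm above the cover's top face. The handle is a round steel bar, 12 mm thick, lying across the cover (along the cover's x), 52 mm between its two posts; its top is 36 mm above the cover's face. Round its feet the face has a flat boss 52 mm across and 4 mm high.
- rest: Grey plastic rest block, fixed, 54 x 128 x 45 mm, origin under its centre; two holes of 16 mm, 34 mm to either side of the middle along its y, 40 mm deep, each with a pin standing in it.
- pin_thick: Thick locking pin, steel, standing in a hole of the rest block: shank 14 mm thick, 36 mm long, end tapered; collar 29 mm across, 4 mm thick; above it a knurled round grip 22 mm thick. Origin at the middle of the collar's underside, z along the pin to the grip, whose top is at z = 30 mm; the shank ends at z = -36 mm. 0.07 to 0.14 kg.
- pin_thin: Thin locking pin, standing in the other hole of the rest block, loosely (its place in the hole may be 3 mm off centre): shank 9 mm, 36 mm long with a tapered end, collar 25 mm across and 4 mm thick, knurled grip 14 mm thick; origin, axes and heights as for the thick pin. 0.03 to 0.07 kg.
- leak_spray: Bystander: white spray bottle with a red spout, 53 mm across, 160 mm high, standing.
- ptfe_tape: Bystander: roll of white tape, 48 mm across, 13 mm high, lying flat.
- spanner: Bystander: combination spanner, 177 mm long, lying flat.
- logger: Bystander: small data logger box, 75 x 50 x 32 mm, lying flat.

How it is judged:
By the outcome, as a careful person would: the job done as asked, in the order asked, and still so for the second after the job is handed in, with the robot touching nothing.
It also fails if it takes over 72 s, if anything falls off the work surface, if the arm or the gripper's body presses on something with over 40 N, if the wrist force passes 120 N, or if a joint passes its speed limit or range.

ROBOT

A 6-joint arm with a two-finger parallel gripper is mounted at the origin on a cart in front of the work surface, level with it; the furniture and walls round the work are solid. World frame = base frame: x ahead of the robot, y to its left, z up, the work surface at z = 0. Lengths are in m, angles in rad, forces in N, time in s.
With the tool pointing down it reaches from about 0.35 to 0.85 m from the base axis. Payload 8.1 kg.
Tool frame: the origin (TCP) lies on the centre line of the jaws, within the pads' length; the fingertips stand 22 mm ahead of it and the grasp point (between the pads) lies 3 mm ahead of it; z points along the fingers, y is the line along which they close (so a half turn about z gives the same grasp; the last joint's range is limited). The gripper opens to 93 mm and grips with 3 to 60 N. Pads are 15 mm wide; open, the fingers measure 128 mm over their backs; the gripper's body (75 mm by 188 mm) begins 65 mm behind the grasp point.
Start: joints at [-1.367, 0.13, 1.488, -0, 1.523, -0.085], TCP at [0.171, -0.575, 0.241] pointing down, gripper open.
Joint ranges: [-2.96, 2.96], [-0.89, 2.26], [0.02, 2.5], [-1.34, 4.48], [0, 2.73], [-2.66, 2.66]. Speed limits (rad/s): [2.39, 2.39, 2.79, 3.14, 3.14, 3.14].

INTERFACE

Orientations are given as a rotation vector (axis times angle).
In Python, from plant import robot gives the robot as it stands.
- The arm moves only by the shell command python3 inch.py 'ROWS' [FORCE]. ROWS is a JSON object whose key "offsets" holds a list of rows, 1 to 20 of them, each of 5 numbers: the finger opening in m, then dx, dy, dz in shares of the most that a row can go, 1 being 50 mm, then a turn about the tool's z in units of 0.1 rad; each row shifts and turns the commanded pose from where the row before left it, along the tool's axes as they then stand; what a row does not reach is not made up. A row lasts 1/10 s, in which the tool goes at most 0.05 m and 0.15 rad, less where a joint would pass 70% of its speed; a pose out of reach is approached as far as the arm can. The fingers move at their own pace and stop on an object; FORCE is the grip in N (left out, the last holds). Time passes only in rows, so rows that do not move let the fingers close. It prints the time, the measured TCP pose, the force, the opening and the grip force at its end. Input that does not fit is refused with a message, and nothing moves.
- robot.read_state(): the state, without advancing time (a new reading comes with each control period).
- robot.read_camera(name): name is "side" or "top"; returns a dict with "image" (480x640x3 uint8, red, green, blue), "fx", "fy", "cx", "cy" (pixels), "dist" ([k1, k2, p1, p2, k3] as OpenCV has them; the pictures are not rectified), "R" (3x3) and "t" (3): a world point X has camera coordinates R X + t. Camera axes: x right, y down, z forward; pixel columns grow to the right and rows downward; lengths in m; the calibration is good to about 2 mm. A picture is of the moment at which its call begins. There is no depth.
- robot.close_job(): hands the job in; it is judged then, once.
The state is a dict: "t": time; "q": joint angles; "dq": joint speeds; "joint_torque": joint torques, N m; "tool_pos": TCP position; "orientation": TCP orientation; "force": force on the tool from outside, world axes, zero at the start; "wrist_torque": the same for the moment, N m; "opening": finger opening in m; "gripper_force": force on a finger pad.
Only numpy, scipy, OpenCV 4.12 (cv2) and the standard library are available. Lean on these libraries where they do the work, as an engineer would, in place of code of your own. Each camera call takes 0.05 s, during which the arm holds its last target. There are 200 camera calls.

## Working session

There is one attempt and no reset: what is moved stays moved. The work goes in short steps, Python scripts to look and compute and a shell command to move; the robot and the scene stay as the last step left them, time stands still between calls to the robot, and variables do not carry over. Pictures are saved under pics/ and viewed, at most 10 in all, crops included, and the job is handed in when it is done.

```bash
ls; mkdir -p pics; python3 - <<'E'
from plant import robot
import cv2,numpy as np
for n in("side","top"):
    c=robot.read_camera(n); cv2.imwrite(f"pics/{n}0.png",c["image"][:,:,::-1])
    print(n,c["fx"],c["fy"],c["cx"],c["cy"],c["dist"],np.round(c["R"],3).tolist(),c["t"], "pos",-np.array(c["R"]).T@np.array(c["t"]))
print(robot.read_state())
E
```

```text
inch.py
pics
plant.py
  5 inch.py
  3 plant.py
  8 total
side 489.88906813683013 489.88906813683013 313.49228431144616 238.9385370330614 [-0.02632811  0.          0.          0.          0.        ] [[0.982, -0.188, -0.01], [-0.126, -0.617, -0.777], [0.14, 0.764, -0.629]] [-0.54959969  0.13699371  1.09951732] pos [ 0.40358894 -0.85913907  0.79294481]
top 498.4118077295236 498.4118077295236 313.7357573228279 246.51142758383477 [-0.12097854  0.          0.          0.          0.        ] [[-0.008, -1.0, -0.006], [-0.973, 0.009, -0.23], [0.23, 0.004, -0.973]] [-0.07587954  0.5823282   1.13464577] pos [ 0.30552608 -0.08582338  1.23756738]
{'t': 0.1, 'q': array([-1.36738676e+00,  1.31126998e-01,  1.48916526e+00, -6.02783254e-06,
        1.52304056e+00, -8.53996527e-02]), 'dq': array([-0.0003828 , -0.00191594, -0.00355114, -0.002059  ,  0.00124693,
        0.00245299]), 'joint_torque': array([ 1.45487280e-03, -5.61345077e+01, -4.93091941e+01,  7.70103070e-02,
        2.92287912e-02, -5.33487673e-05]), 'tool_pos': array([ 0.17080609, -0.57465936,  0.23967045]), 'orientation': array([-3.10717542e+00, -4.51835958e-01,  1.70539995e-04]), 'force': array([-0.45254577, -0.07722475,  0.09949735]), 'wrist_torque': array([ 0.02461271, -0.01173715,  0.03648643]), 'gripper_force': 0.0, 'opening': 0.09332385153129784}
```
View pics/side0.png

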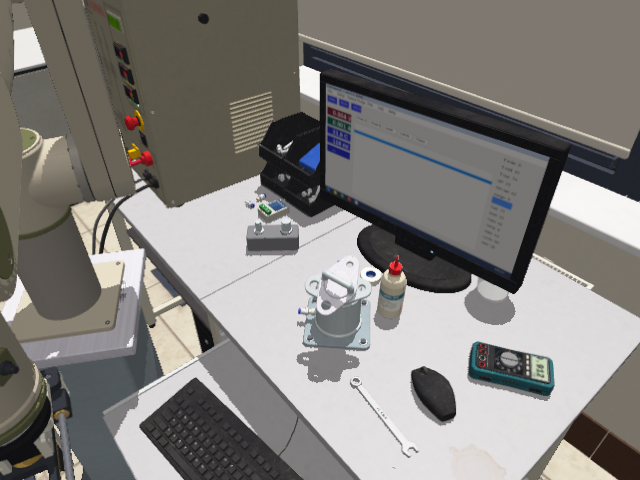

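View pics/top0.png

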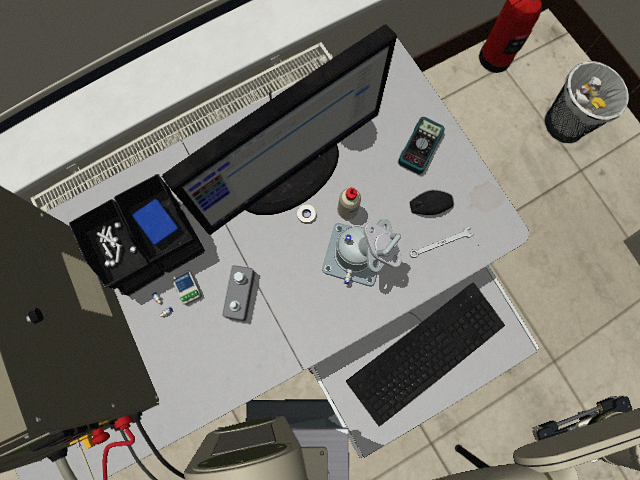

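Side view: trap at about (338,310), rest block at (272,237). Top view: trap at (352,250), cover at (382,245), rest at (238,292). I'll zoom into both in one picture.

```bash
python3 - <<'E'
import cv2,numpy as np
s=cv2.imread("pics/side0.png");t=cv2.imread("pics/top0.png")
a=cv2.resize(t[200:300,310:430],None,fx=5,fy=5,interpolation=cv2.INTER_CUBIC) #600x500
a=cv2.resize(t[205:300,315:415],(400,380),interpolation=cv2.INTER_CUBIC) #x4
b=cv2.resize(s[250:350,290:390],(400,400),interpolation=cv2.INTER_CUBIC)
c=cv2.resize(t[255:325,215:265],(200,280)[::1],interpolation=cv2.INTER_CUBIC)
c=cv2.resize(t[260:310,210:310],(400,200),interpolation=cv2.INTER_CUBIC)
c=cv2.resize(t[260:325,215:315],(400,260)[::1],interpolation=cv2.INTER_CUBIC)[:200]
d=cv2.resize(s[205:255,235:335],(400,200),interpolation=cv2.INTER_CUBIC)
o=np.zeros((600,800,3),np.uint8)
o[:380,:400]=a;o[:400,400:]=b;o[400:,:400]=c;o[400:,400:]=d
cv2.imwrite("pics/z1.png",o)
E
```

View pics/z1.png

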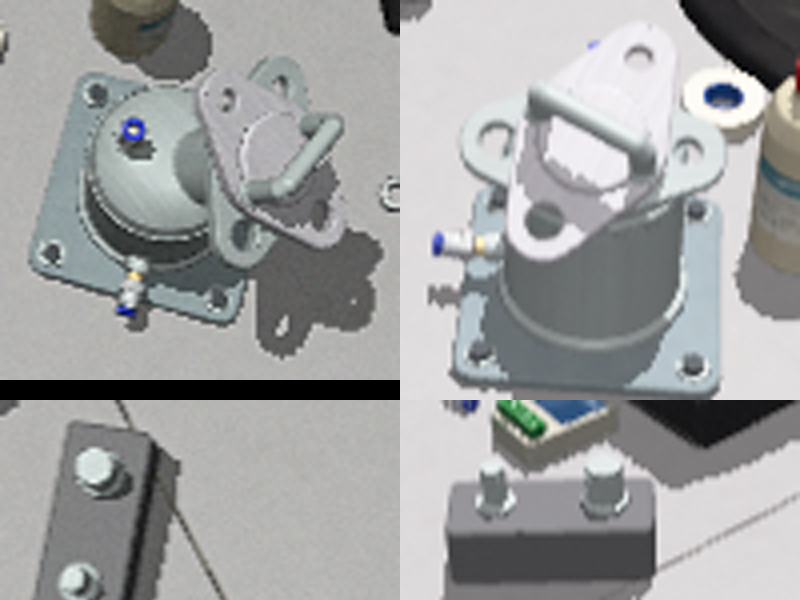

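Crop shows the cover turned roughly 60° against the flange; cover is pinkish, flange and pot bluish-green, so a hue mask should isolate it. Cover holes: side ≈(350,264) small, (326,305) big; top ≈(372,229) small, (395,257) big.

```bash
cat > h.py <<'E'
import cv2,numpy as np,sys
from scipy.spatial.transform import Rotation as Ro
from plant import robot
def und(c,p):
    K=np.array([[c["fx"],0,c["cx"]],[0,c["fy"],c["cy"]],[0,0,1]])
    return cv2.undistortPoints(np.array(p,float).reshape(-1,1,2),K,np.array(c["dist"])).reshape(-1,2)
def proj(c,X):
    K=np.array([[c["fx"],0,c["cx"]],[0,c["fy"],c["cy"]],[0,0,1]])
    return cv2.projectPoints(np.array(X,float).reshape(-1,1,3),cv2.Rodrigues(np.array(c["R"]))[0],np.array(c["t"],float),K,np.array(c["dist"]))[0].reshape(-1,2)
def ray(c,p):
    R=np.array(c["R"]);d=np.c_[und(c,p),np.ones(len(np.reshape(p,(-1,2))))]@R
    return -R.T@np.array(c["t"]),d/np.linalg.norm(d,axis=1)[:,None]
def tri(cs,ct,ps,pt):
    o1,d1=ray(cs,ps);o2,d2=ray(ct,pt);out=[]
    for a,b in zip(d1,d2):
        A=np.c_[a,-b];s=np.linalg.lstsq(A,o2-o1,rcond=None)[0]
        p,q=o1+s[0]*a,o2+s[1]*b; out.append(np.r_[(p+q)/2,np.linalg.norm(p-q)])
    return np.array(out)
def onplane(c,p,n,d):
    o,v=ray(c,p); return o+v*((d-o@n)/(v@n))[:,None]
E
python3 - <<'E'
from h import *
for n,(x0,y0,x1,y1) in dict(top=(315,205,430,300),side=(290,245,395,350)).items():
    im=cv2.imread(f"pics/{n}0.png")[y0:y1,x0:x1]
    im=cv2.resize(im,None,fx=4,fy=4,interpolation=cv2.INTER_LINEAR).astype(int)
    m=((im[:,:,2]-im[:,:,1])>2)&(im.sum(2)>200)
    m=m.astype(np.uint8)*255
    cv2.imwrite(f"/tmp/m{n}.png",m)
    C,H=cv2.findContours(m,cv2.RETR_CCOMP,cv2.CHAIN_APPROX_NONE)
    for k,cc in enumerate(C):
        A=cv2.contourArea(cc)
        if A>150:
            e=cv2.fitEllipse(cc);u=(np.array(e[0])+.5)/4-.5+[x0,y0]
            print(n,"hole" if H[0][k][3]>=0 else "out",A,np.round(u,2),np.round(np.array(e[1])/4,1),round(e[2]))
a=cv2.imread("/tmp/mtop.png");b=cv2.imread("/tmp/mside.png")
o=np.zeros((420,800,3),np.uint8);o[:a.shape[0],:380]=a[:,:380];o[:b.shape[0],380:800]=b
cv2.imwrite("pics/m1.png",o)
E
```

```text
top out 1806.5 [348.64 210.39] [12.8 21.9] 98
side out 2469.5 [305.13 341.96] [15.9 35.4] 94
side out 152.5 [381.98 320.19] [2.9 5.2] 49
side out 9207.0 [381.19 335.6 ] [24.5 39.9] 168
side hole 161.0 [374.65 344.19] [3.3 5.4] 77
side hole 323.0 [378.65 338.87] [4.6 7.8] 156
side out 198.5 [309.14 311.04] [3.3 5. ] 174
side out 378.0 [312.99 284.83] [4.8 6.9] 28
side out 12903.0 [330.73 297.01] [33.6 34.4] 59
side hole 1364.5 [325.8  305.25] [10.3 10.9] 102
side out 11566.0 [383.22 294.02] [24.8 48.7] 176
side out 651.5 [391.97 265.17] [ 6.2 10.2] 179
side out 47855.0 [325.95 286.19] [81.9 97.1] 21
side hole 176.5 [337.76 260.83] [3.3 4.7] 92
side hole 214.0 [299.91 253.34] [4.2 5.7] 98
```

View pics/m1.png

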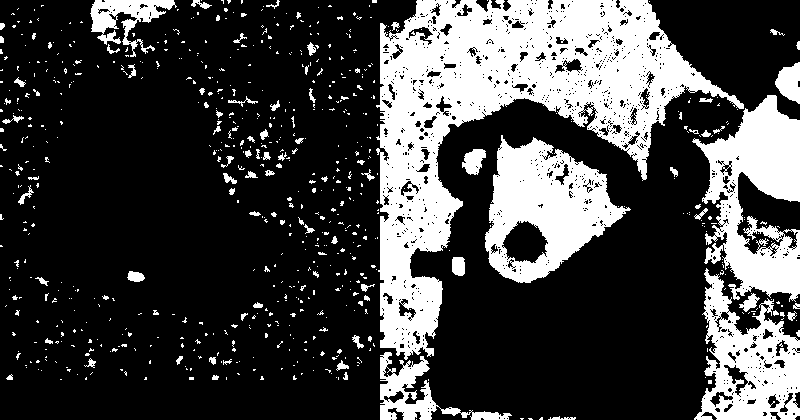

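```bash
python3 - <<'E'
from h import *
import pickle
D={}
for n in("side","top"):
    L=[robot.read_camera(n) for _ in range(8)]
    c=L[0];c["image"]=np.mean([x["image"].astype(float) for x in L],0);D[n]=c
pickle.dump(D,open("/tmp/D.pkl","wb"))
for n,P in dict(top=[(368,222),(377,240),(400,255),(384,225),(370,262),(350,260),(340,285),(320,230),(325,300)],side=[(340,262),(330,298),(355,270),(310,284),(366,278),(320,330),(345,345),(300,350)]).items():
    for p in P: print(n,p,np.round(D[n]["image"][p[1]-1:p[1]+2,p[0]-1:p[0]+2].mean((0,1))))
E
```

```text
top (368, 222) [174. 174. 173.]
top (377, 240) [196. 194. 198.]
top (400, 255) [169. 169. 170.]
top (384, 225) [126. 129. 128.]
top (370, 262) [165. 174. 172.]
top (350, 260) [135. 143. 141.]
top (340, 285) [181. 180. 178.]
top (320, 230) [179. 178. 176.]
top (325, 300) [183. 183. 180.]
side (340, 262) [237. 234. 241.]
side (330, 298) [169. 165. 172.]
side (355, 270) [241. 238. 242.]
side (310, 284) [189. 191. 191.]
side (366, 278) [250. 248. 243.]
side (320, 330) [120. 124. 125.]
side (345, 345) [107. 114. 119.]
side (300, 350) [224. 222. 223.]
```

```bash
python3 - <<'E'
from h import *
import pickle
D=pickle.load(open("/tmp/D.pkl","rb"))
o=np.zeros((540,800,3),np.uint8)
t=D["top"]["image"][215:275,360:402,::-1];s=D["side"]["image"][252:318,303:373,::-1]
f=lambda a,k:np.clip(cv2.resize(a,None,fx=k,fy=k,interpolation=cv2.INTER_CUBIC),0,255)
o[:,:378]=f(t,9);o[:396,380:]=f(s,6)
for k in range(0,42,10):
    cv2.line(o,(k*9+4,0),(k*9+4,8),(0,0,255),1)
for k in range(0,60,10): cv2.line(o,(0,k*9+4),(8,k*9+4),(0,0,255),1)
cv2.imwrite("pics/z2.png",o)
E
```

```text
(no output)
```

View pics/z2.png

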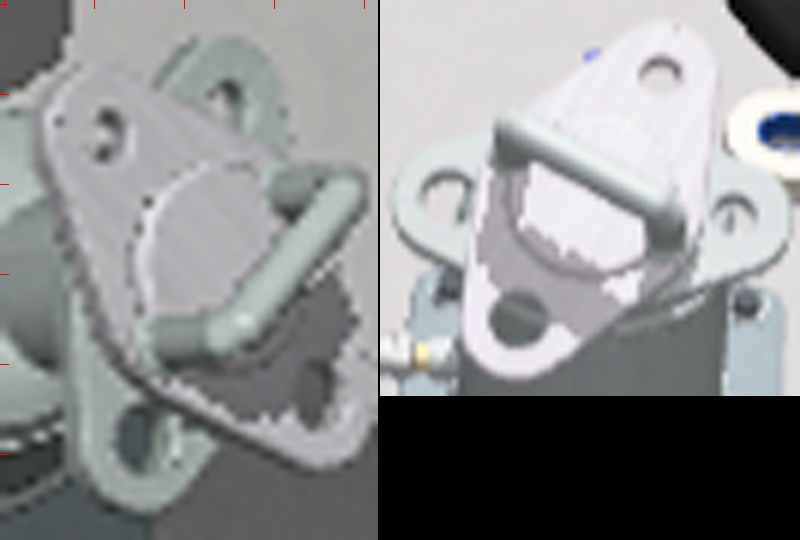

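Picture: in the top crop the mouths are at cover-small (108,135), cover-big (317,393), neck-big (148,440), neck-small (224,98); in the side part, cover-small (660,72), cover-big (519,321), neck-big ≈(449,200), neck-small ≈(738,214); bar from (508,128) to (672,208) side, and (222,335) to (348,188) top.

```bash
cat > m.py <<'E'
from h import *
import pickle
from scipy.optimize import least_squares
D=pickle.load(open("/tmp/D.pkl","rb"));cs,ct=D["side"],D["top"]
T=lambda p:(np.array(p)+.5)/9-.5+[360,215]
S=lambda p:(np.array(p)-[380,0]+.5)/6-.5+[303,252]
names=["cbig","csmall","nbig","nsmall","barA","barB"]
pt=[T(p) for p in[(317,393),(108,135),(148,440),(224,98),(222,335),(348,188)]]
ps=[S(p) for p in[(519,321),(660,72),(449,200),(738,214),(508,128),(672,208)]]
X=tri(cs,ct,ps,pt)
def frame(psi,th=0):
    # neck: lean direction horizontal L (down-slope), z=axis
    L=np.array([np.cos(psi),np.sin(psi),0]);z=np.array([0,0,1])*np.cos(np.pi/6)+L*.5
    x=-L*np.cos(np.pi/6)+np.array([0,0,.5]);y=np.cross(z,x)
    R=np.c_[x,y,z];return R,R@Ro.from_rotvec([0,0,th]).as_matrix()
def model(v):
    N,C=frame(v[3],v[4]);P=v[:3] # P: axis at cover top face
    return np.array([P+.044*C[:,1],P-.044*C[:,1],P-.012*N[:,2]+.044*N[:,1],P-.012*N[:,2]-.044*N[:,1],P+.030*C[:,2]-v[5]*C[:,0],P+.030*C[:,2]+v[5]*C[:,0]])
E
python3 - <<'E'
from m import *
for n,x in zip(names,X):print(n,np.round(x*1000,1))
print("csep",np.linalg.norm(X[0,:3]-X[1,:3]),"nsep",np.linalg.norm(X[2,:3]-X[3,:3]),"bar",np.linalg.norm(X[4,:3]-X[5,:3]))
P0=(X[0,:3]+X[1,:3])/2
def res(v):
    M=model(v);return np.r_[(proj(cs,M)-ps).ravel(),(proj(ct,M)-pt).ravel(),(v[5]-.026)*300]
best=min((least_squares(res,np.r_[P0,-1.6,t,.026],x_scale=[.01,.01,.01,.1,.1,.01],loss="soft_l1") for t in(.8,)),key=lambda r:r.cost)
print(np.round(best.x,4),best.cost);r=best.fun[:-1].reshape(2,6,2) ;print(np.round(res(best.x)[:-1].reshape(2,6,2),2).tolist())
np.save("/tmp/v.npy",best.x)
E
```

```text
cbig [ 534.  -262.7  145.4    1.3]
csmall [ 589.7 -207.8  187.5    1.2]
nbig [ 5.207e+02 -2.187e+02  1.561e+02  5.000e-01]
nsmall [ 607.5 -241.1  155.1    1.8]
barA [ 537.2 -232.3  196.2    2.2]
barB [ 577.4 -265.9  186.8    1.5]
csep 0.08879751084995018 nsep 0.08959123300440898 bar 0.05324805375379124
[ 0.5618 -0.2352  0.166  -1.8416  1.1152 -0.0263] 16.763971353053602
[[[0.38, -0.32], [0.21, 0.46], [0.16, -0.22], [-0.38, -0.16], [1.01, -0.35], [-0.19, 0.25]], [[0.21, 0.22], [-0.25, 0.51], [-0.47, 0.05], [0.12, 1.07], [0.73, 0.14], [-0.14, -0.46]]]
```

Point fit is consistent (separations 89/90/53 mm vs 88/88/52, residuals < 1 px), with cover angle ≈ 1.12 rad. Next I'll zoom in on the rest block.

```bash
python3 - <<'E'
from m import *
o=np.zeros((520,800,3),np.uint8)
t=D["top"]["image"][260:325,215:262,::-1];s=D["side"]["image"][210:258,243:302,::-1]
f=lambda a,k:np.clip(cv2.resize(a,None,fx=k,fy=k,interpolation=cv2.INTER_CUBIC),0,255)
o[:,:376]=f(t,8);o[:336,380:793]=f(s,7)
cv2.imwrite("pics/z3.png",o)
# refit with correct bar sign
def res(v):
    M=model(v)[[0,1,2,3,5,4]];return np.r_[(proj(cs,M)-ps).ravel(),(proj(ct,M)-pt).ravel(),(v[5]-.026)*300]
r=least_squares(res,np.r_[.56,-.235,.166,-1.84,1.1,.026],x_scale=[.01,.01,.01,.1,.1,.01],loss="soft_l1")
print(np.round(r.x,4),r.cost);print(np.round(res(r.x)[:-1].reshape(2,6,2),1).tolist());np.save("/tmp/v.npy",r.x)
print(np.round(model(r.x)*1000,1))
# neighbours: bottle top (z .16), monitor lower edge
print("bottle",tri(cs,ct,[(396,266)],[(352,192)]),"tape",onplane(ct,[(306,213)],np.array([0,0,1.]),.013))
print("screen",tri(cs,ct,[(320,72),(565,145),(330,180),(520,288)],[(168,182),(388,32),(210,232),(397,98)]).round(3))
E
```

```text
[ 0.5618 -0.2352  0.166  -1.8419  1.1153  0.0267] 1.98935999741549
[[[0.4, -0.3], [0.2, 0.5], [0.2, -0.2], [-0.4, -0.2], [0.8, -0.4], [-0.0, 0.3]], [[0.2, 0.2], [-0.3, 0.5], [-0.5, 0.1], [0.1, 1.1], [0.6, 0.3], [-0.1, -0.6]]]
[[ 534.  -263.   146.2]
 [ 589.6 -207.4  185.8]
 [ 521.  -217.6  155.6]
 [ 605.8 -241.2  155.6]
 [ 578.1 -265.9  186.1]
 [ 537.4 -233.5  197.8]]
bottle [[ 0.69725191 -0.17177691  0.12997407  0.00071345]] tape [[ 0.68311247 -0.0612801   0.013     ]]
screen [[ 0.617  0.178  0.407  0.011]
 [ 0.937 -0.232  0.406  0.005]
 [ 0.618  0.158  0.135  0.03 ]
 [ 0.92  -0.285  0.143  0.032]]
```

View pics/z3.png

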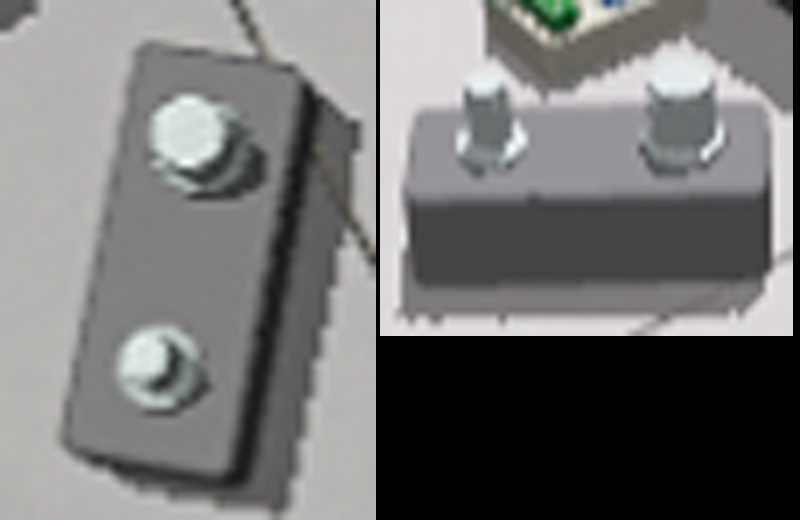

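Picture: in the top crop the grip tops are at thick (188,132), thin (147,360), with rest corners (140,45),(300,70),(65,445),(232,478). In the side part: thick (681,72), thin (486,80), rest face corners (420,103),(766,100),(405,192),(770,190).

```bash
python3 - <<'E'
from m import *
T=lambda p:(np.array(p)+.5)/8-.5+[215,260]
S=lambda p:(np.array(p)-[380,0]+.5)/7-.5+[243,210]
n=["thick","thin","cA(+x+y)","cB(+x-y)","cC(-x+y)","cD(-x-y)"]
X=tri(cs,ct,[S(p) for p in[(681,72),(486,80),(766,100),(770,190),(420,103),(405,192)]],[T(p) for p in[(188,132),(147,360),(140,45),(300,70),(65,445),(232,478)]])
for a,b in zip(n,X):print(a,np.round(b*1000,1))
print("sep",np.linalg.norm(X[0,:2]-X[1,:2]),"len",np.linalg.norm(X[2]-X[4]),np.linalg.norm(X[3]-X[5]),"wid",np.linalg.norm(X[2]-X[3]),np.linalg.norm(X[4]-X[5]), "cen",X[2:].mean(0))
# plane casting check
for z,c,q in((.075,ct,[T((188,132)),T((147,360))]),(.075,cs,[S((681,72)),S((486,80))]),(.045,ct,[T(p) for p in[(140,45),(300,70),(65,445),(232,478)]]),(.045,cs,[S(p) for p in[(766,100),(770,190),(420,103),(405,192)]])):
    print(z,np.round(onplane(c,q,np.array([0,0,1.]),z)*1000,1).tolist())
v=np.load("/tmp/v.npy");N,C=frame(v[3],v[4]);print(N.round(3).tolist())
st=robot.read_state();Rt=Ro.from_rotvec(st["orientation"]).as_matrix();print(Rt.round(3).tolist(),st["t"])
bx=C[:,0];print("bar az",np.arctan2(bx[1],bx[0]),"lined up",np.arctan2(N[1,0],N[0,0]),"yN az",np.arctan2(N[1,1],N[0,1]),"toolx az",np.arctan2(Rt[1,0],Rt[0,0]))
E
```

```text
thick [5.096e+02 9.940e+01 7.500e+01 2.000e-01]
thin [442.1 110.1  73.8   0.5]
cA(+x+y) [5.423e+02 1.201e+02 4.240e+01 1.000e-01]
cB(+x-y) [535.1  70.9  40.3   0.9]
cC(-x+y) [419.3 138.9  45.9   0.6]
cD(-x-y) [4.096e+02 8.830e+01 4.600e+01 1.000e-01]
sep 0.0683545821887918 len 0.12443295748493607 0.12681305859620082 wid 0.049757072713768606 0.05149240657626294 cen [4.76574245e-01 1.04565504e-01 4.36287411e-02 4.21775848e-04]
0.075 [[509.5, 99.4, 75.0], [441.7, 109.9, 75.0]]
0.075 [[509.7, 99.5, 75.0], [442.2, 108.6, 75.0]]
0.045 [[541.8, 119.7, 45.0], [533.7, 70.3, 45.0], [419.7, 139.1, 45.0], [409.7, 88.5, 45.0]]
0.045 [[541.8, 116.7, 45.0], [534.7, 65.2, 45.0], [419.1, 140.0, 45.0], [409.5, 89.6, 45.0]]
[[0.232, -0.963, -0.134], [0.834, 0.268, -0.482], [0.5, 0.0, 0.866]]
[[0.959, 0.285, 0.0], [0.285, -0.959, -0.0], [-0.0, 0.0, -1.0]] 0.9
bar az 2.469249393820559 lined up 1.299704161642825 yN az 2.8705004884377217 toolx az 0.28873981009189603
```

The rows are not in the units I measure in: shifts go in shares of 50 mm and turns go in units of 0.1 rad. I convert before sending: -0.05 m is -1, 0.042 m is 0.84.

```bash
python3 inch.py '{"offsets": [[0.035, 0, 0, -1, 0], [0.035, 0, 0, -1, 0], [0.035, 0.84, -0.36, 0, 0], [0.035, 0.84, -0.36, 0, 0], [0.035, 0.84, -0.36, 0, 0], [0.035, 0.84, -0.36, 0, 0], [0.035, 0.84, -0.36, 0, 0], [0.035, 0.84, -0.36, 0, 0], [0.035, 0.84, -0.36, 0, 0], [0.035, 0.84, -0.36, 0, 0], [0.035, 0.84, -0.36, 0, 0], [0.035, 0.84, -0.36, 0, 0], [0.035, 0.84, -0.36, 0, 0]]}' 30; python3 inch.py '{"offsets": [[0.035, 0, 0, 0, -1.5], [0.035, 0, 0, 0, -1.5], [0.035, 0, 0, 0, -1.5], [0.035, 0, 0, 0, -1.5], [0.035, 0, 0, 0, -1.5], [0.035, 0, 0, 0, -1.5], [0.035, 0, 0, 0, -1.5], [0.035, 0, 0, 0, -1.5], [0.035, 0, 0, 0, -1.5], [0.035, 0, 0, 0, -1.5], [0.035, 0, 0, 0, -1.5], [0.035, 0, 0, 0, -1.5], [0.035, 0, 0, 0, -1.5], [0.035, 0, 0, 0, -1.5], [0.035, 0, 0, 0, -0.8], [0.035, 0, 0, 0, 0]]}'
cat > g.py <<'E'
# usage: g.py x y z [az] : deltas in the tool's axes from the present pose
from h import *
a=list(map(float,sys.argv[1:]));s=robot.read_state();R=Ro.from_rotvec(s["orientation"]).as_matrix()
print("d tool",np.round(R.T@(np.array(a[:3])-s["tool_pos"]),4),"pos",s["tool_pos"].round(4),"az",round(np.arctan2(R[1,0],R[0,0]),4),"F",s["force"].round(1),"op",round(s["opening"],4),"q",s["q"].round(2))
if len(a)>3: print("turn",round((np.arctan2(R[1,0],R[0,0])-a[3]+np.pi)%(2*np.pi)-np.pi,4))
E
python3 g.py .5578 -.2497 .205 2.469
```

```text
t: 2.2
tool_pos: [0.5587, -0.2523, 0.3408]
orientation: [3.109, 0.452, 0.0]
force: [0.3, -0.7, -0.0]
opening: 0.035
gripper_force: 0.0
t: 3.8
tool_pos: [0.5574, -0.2538, 0.3406]
orientation: [-1.035, -2.966, -0.0]
force: [-0.9, 0.3, -0.3]
opening: 0.0348
gripper_force: 0.0
d tool [0.0022 0.0035 0.1356] pos [ 0.5574 -0.2538  0.3406] az 2.4699 F [-0.9  0.3 -0.3] op 0.0348 q [-0.51  0.15  1.29  0.    1.7  -1.41]
turn 0.0009
```

In the tool's units: 0.04 m is 0.8, 0.03 m is 0.6.

```bash
python3 inch.py '{"offsets": [[0.035, 0.04, 0.07, 0.8, 0], [0.035, 0, 0, 0.8, 0], [0.035, 0, 0, 0.6, 0], [0.035, 0, 0, 0.5, 0], [0.0, 0, 0, 0, 0], [0.0, 0, 0, 0, 0], [0.0, 0, 0, 0, 0], [0.0, 0, 0, 0, 0]]}' 25;python3 g.py .5578 -.2497 .205 2.469
```

```text
t: 4.6
tool_pos: [0.5568, -0.2517, 0.2063]
orientation: [-1.04, -2.964, 0.006]
force: [-7.8, -7.9, -0.3]
opening: 0.0111
gripper_force: 25.0
d tool [0.0005 0.0022 0.0013] pos [ 0.5568 -0.2517  0.2063] az 2.4669 F [-7.8 -7.9 -0.3] op 0.0111 q [-0.51  0.18  1.5  -0.    1.47 -1.4 ]
turn -0.0021
```

In the tool's units: -0.0025 m is -0.05.

```bash
python3 inch.py '{"offsets": [[0, 0, -0.05, 0, 0], [0, 0, 0, 0, 0]]}';python3 g.py .5578 -.2497 .205 1.30;  python3 inch.py '{"offsets": [[0, 0, 0, 0, 1], [0, 0, 0, 0, 1], [0, 0, 0, 0, 1], [0, 0, 0, 0, 1], [0, 0, 0, 0, 1], [0, 0, 0, 0, 1], [0, 0, 0, 0, 1], [0, 0, 0, 0, 1], [0, 0, 0, 0, 1], [0, 0, 0, 0, 1], [0, 0, 0, 0, 1], [0, 0, 0, 0, 0.7], [0, 0, 0, 0, 0]]}';python3 g.py .5578 -.2497 .205 1.30
```

```text
t: 4.8
tool_pos: [0.5567, -0.2519, 0.2063]
orientation: [1.038, 2.964, 0.0]
force: [0.3, 0.6, 0.8]
opening: 0.0112
gripper_force: 25.0
d tool [0.0005 0.0024 0.0013] pos [ 0.5567 -0.2519  0.2063] az 2.4682 F [0.3 0.6 0.8] op 0.0112 q [-0.51  0.18  1.5   0.    1.46 -1.41]
turn 1.1682
t: 6.1
tool_pos: [0.5556, -0.2526, 0.2061]
orientation: [2.505, 1.895, -0.003]
force: [-5.7, -3.3, 2.1]
opening: 0.0114
gripper_force: 25.0
d tool [0.0034 0.0013 0.0011] pos [ 0.5556 -0.2526  0.2061] az 1.2954 F [-5.7 -3.3  2.1] op 0.0114 q [-0.51  0.18  1.5  -0.    1.47 -0.23]
turn -0.0046
```

```bash
python3 inch.py '{"offsets": [[0.035, 0, 0, 0, 0], [0.035, 0, 0, 0, 0], [0.045, 0, 0, -1, 0], [0.045, 0, 0, -1, 0], [0.045, 0, 0, -0.7, 0], [0.045, 0.82, -0.35, 0, 0], [0.045, 0.82, -0.35, 0, 0], [0.045, 0.82, -0.35, 0, 0], [0.045, 0.82, -0.35, 0, 0], [0.045, 0.82, -0.35, 0, 0], [0.045, 0.82, -0.35, 0, 0], [0.045, 0.82, -0.35, 0, 0], [0.045, 0.82, -0.35, 0, 0], [0.045, 0, 0, 0, 0]]}' 20;python3 g.py .5096 .0994 .074 1.30
python3 - <<'E'
from m import *
D2={}
for n in("side","top"):
    L=[robot.read_camera(n) for _ in range(3)]
    c=L[0];c["image"]=np.mean([x["image"].astype(float) for x in L],0);D2[n]=c
pickle.dump(D2,open("/tmp/D2.pkl","wb"))
o=np.zeros((540,800,3),np.uint8)
f=lambda a,k:np.clip(cv2.resize(a,None,fx=k,fy=k,interpolation=cv2.INTER_CUBIC),0,255)
o[:,:378]=f(D2["top"]["image"][215:275,360:402,::-1],9);o[:396,380:]=f(D2["side"]["image"][252:318,303:373,::-1],6)
cv2.imwrite("pics/z4.png",o)
E
```

```text
t: 7.5
tool_pos: [0.5088, 0.1069, 0.3412]
orientation: [-2.495, -1.906, -0.003]
force: [-0.5, -0.8, 0.2]
opening: 0.0448
gripper_force: 0.0
d tool [-0.0077  0.0027  0.2672] pos [0.5088 0.1069 0.3412] az 1.3048 F [-0.5 -0.8  0.2] op 0.0448 q [ 0.11 -0.11  1.55  0.    1.7   0.37]
turn 0.0048
```

View pics/z4.png

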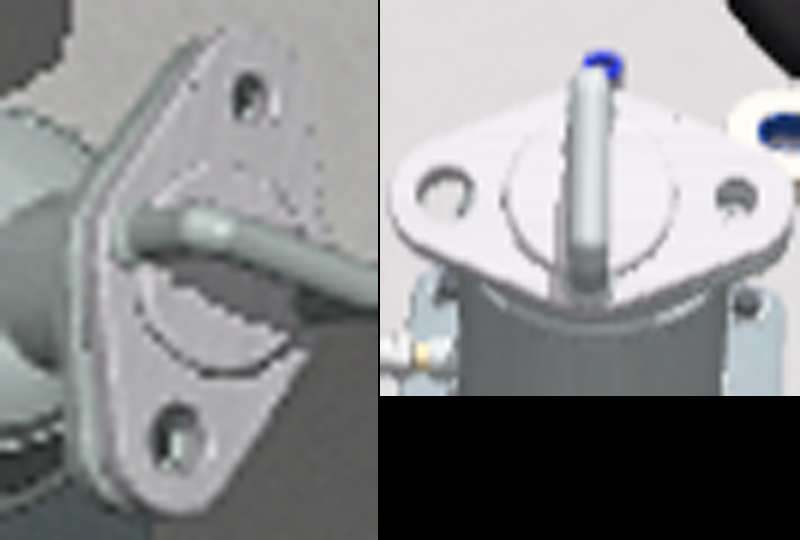

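Cover is in line: its outline covers the flange's. Holes: top crop big (178,438), small (250,97); side part big (446,193), small (737,197).

In the tool's units: -0.0077 m is -0.154, 0.0027 m is 0.054, 0.005 rad is 0.05.

```bash
python3 inch.py '{"offsets": [[0.045, -0.154, 0.054, 1, 0.05], [0.045, 0, 0, 1, 0], [0.045, 0, 0, 1, 0], [0.045, 0, 0, 1, 0], [0.045, 0, 0, 0.8, 0], [0.045, 0, 0, 0.544, 0], [0.045, 0, 0, 0, 0], [0, 0, 0, 0, 0], [0, 0, 0, 0, 0], [0, 0, 0, 0, 0], [0, 0, 0, 0, 0]]}' 20;python3 g.py .5096 .0994 .074 1.30
python3 - <<'E'
from m import *
v=np.load("/tmp/v.npy")
pt2=[T(p) for p in[(178,438),(250,97)]];ps2=[S(p) for p in[(446,193),(737,197)]]
X=tri(cs,ct,ps2,pt2);print((X*1000).round(1))
N,C=frame(v[3]);P=v[:3];print(((P+.044*N[:,1])*1000).round(1),((P-.044*N[:,1])*1000).round(1))
d=X[0,:3]-X[1,:3];print(np.linalg.norm(d),"az",np.arctan2(d[1],d[0]),"P",X[:,:3].mean(0))
E
```

```text
t: 8.9
tool_pos: [0.5091, 0.0944, 0.0757]
orientation: [-2.505, -1.892, 0.002]
force: [-12.3, 2.9, 12.1]
opening: 0.0214
gripper_force: 20.0
d tool [ 0.0049 -0.0009  0.0017] pos [0.5091 0.0944 0.0757] az 1.2939 F [-12.3   2.9  12.1] op 0.0214 q [0.08 0.06 1.88 0.   1.21 0.36]
turn -0.0061
[[ 519.  -224.9  165.5    1.1]
 [ 604.8 -245.8  167.3    0.9]]
[ 519.4 -223.4  166. ] [ 604.2 -247.   166. ]
0.08830275022259108 az 2.902013159140356 P [ 0.56188458 -0.23535121  0.16639893]
```

In the tool's units: 0.005 m is 0.1, -0.002 m is -0.04, -0.006 rad is -0.06.

```bash
python3 inch.py '{"offsets": [[0.045, 0, 0, -0.04, 0], [0.045, 0.1, -0.02, 0, -0.06], [0.045, 0, 0, 0, 0]]}' 20;python3 g.py .5096 .0994 .074 1.30;python3 inch.py '{"offsets": [[0, 0, 0, 0, 0], [0, 0, 0, 0, 0], [0, 0, 0, 0, 0], [0, 0, 0, 0, 0]]}' 20;python3 g.py .5096 .0994 .074 1.30
```

```text
t: 9.2
tool_pos: [0.5115, 0.0994, 0.077]
orientation: [2.5, 1.901, 0.003]
force: [-0.4, -0.2, -0.4]
opening: 0.041
gripper_force: 0.0
d tool [-0.0005 -0.0018  0.003 ] pos [0.5115 0.0994 0.077 ] az 1.3004 F [-0.4 -0.2 -0.4] op 0.041 q [0.09 0.06 1.87 0.   1.21 0.36]
turn 0.0004
t: 9.6
tool_pos: [0.51, 0.099, 0.0761]
orientation: [-2.5, -1.9, 0.002]
force: [-3.7, 0.8, 4.3]
opening: 0.0214
gripper_force: 20.0
d tool [ 0.0003 -0.0005  0.0021] pos [0.51   0.099  0.0761] az 1.2997 F [-3.7  0.8  4.3] op 0.0214 q [0.09 0.06 1.87 0.   1.21 0.36]
turn -0.0003
```

The rows are not in the units I measure in: shifts go in shares of 50 mm and turns go in units of 0.1 rad. I convert before sending: -0.03 m is -0.6, -0.025 m is -0.5.

```bash
python3 inch.py '{"offsets": [[0, 0, 0, -0.5, 0], [0, 0, 0, -0.6, 0], [0, 0.46, 0, 0, 0], [0, 0.44, 0, 0, 0], [0, 0, 0, 0.3, 0], [0, 0, 0, 0.3, 0], [0, 0, 0, 0, 0]]}' 20;python3 g.py .5096 .0994 .074 1.30; python3 inch.py '{"offsets": [[0, -0.16, 0, 0, 0], [0, -0.12, 0, 0, 0], [0, -0.12, 0, 0, 0], [0, -0.12, 0, 0, 0], [0, -0.12, 0, 0, 0], [0, -0.06, 0, 0, 0], [0, 0, 0, 0, 0]]}' 20;python3 g.py .5096 .0994 .074 1.30
```

```text
t: 10.3
tool_pos: [0.5201, 0.1414, 0.0973]
orientation: [-2.499, -1.899, 0.008]
force: [-0.8, -0.4, -0.3]
opening: 0.0213
gripper_force: 20.0
d tool [-0.0432  0.0012  0.0234] pos [0.5201 0.1414 0.0973] az 1.2997 F [-0.8 -0.4 -0.3] op 0.0213 q [ 0.17  0.09  1.8  -0.    1.26  0.44]
turn -0.0003
t: 11.0
tool_pos: [0.5136, 0.108, 0.1016]
orientation: [2.501, 1.9, 0.001]
force: [-0.1, 1.8, 0.8]
opening: 0.0216
gripper_force: 20.0
d tool [-0.0093 -0.0016  0.0276] pos [0.5136 0.108  0.1016] az 1.2992 F [-0.1  1.8  0.8] op 0.0216 q [ 0.11  0.04  1.85 -0.    1.26  0.38]
turn -0.0008
```

```bash
cat > v.py <<'E'
# v.py NAME topx topy k sidex sidey : crops of 400/k x 600/k
from h import *
import pickle
a=sys.argv;o=np.zeros((520,800,3),np.uint8);k=int(a[4])
for i,(n,x,y) in enumerate((("top",int(a[2]),int(a[3])),("side",int(a[5]),int(a[6])))):
    L=[robot.read_camera(n) for _ in range(3)];im=np.mean([l["image"].astype(float) for l in L],0)
    h,w=520//k,400//k;p=im[y:y+h,x:x+w,::-1];p=np.clip(cv2.resize(p,None,fx=k,fy=k,interpolation=cv2.INTER_CUBIC),0,255)
    o[:p.shape[0],400*i:400*i+p.shape[1]]=p
cv2.imwrite(f"pics/{a[1]}.png",o)
E
python3 v.py z5 195 235 5 240 170
```

```text
(no output)
```

View pics/z5.png

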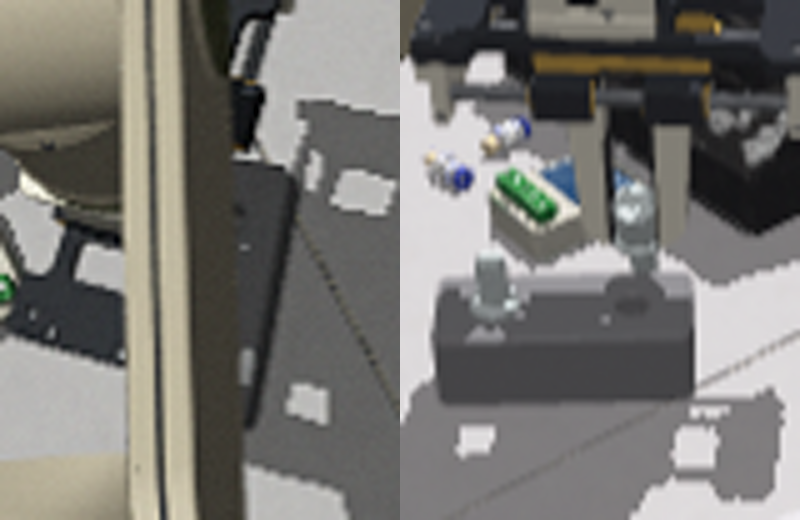

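Side view shows the thick pin tilted with its grip leaning to −y, as wanted. Now to the big hole.

In the tool's units: -0.0388 m is -0.776, 0.0103 m is 0.206.

```bash
python3 inch.py '{"offsets": [[0, -0.03, 0, 0, 0], [0, 0, 0, -0.8, 0], [0, 0, 0, -1, 0], [0, 0, 0, -1, 0], [0, 0, 0, -1, 0], [0, 0, 0, -0.6, 0], [0, -0.776, 0.206, 0, 0], [0, -0.776, 0.206, 0, 0], [0, -0.776, 0.206, 0, 0], [0, -0.776, 0.206, 0, 0], [0, -0.776, 0.206, 0, 0], [0, -0.776, 0.206, 0, 0], [0, -0.776, 0.206, 0, 0], [0, -0.776, 0.206, 0, 0], [0, -0.776, 0.206, 0, 0], [0, 0, 0, 0, 0], [0, 0, 0, 0, 0]]}' 20;python3 g.py .5097 -.2550 .2289 1.30
```

```text
t: 13.0
tool_pos: [0.5081, -0.255, 0.3202]
orientation: [-2.502, -1.897, 0.001]
force: [-0.3, -0.1, -0.4]
opening: 0.0213
gripper_force: 20.0
d tool [0.0004 0.0018 0.0913] pos [ 0.5081 -0.255   0.3202] az 1.2976 F [-0.3 -0.1 -0.4] op 0.0213 q [-0.56  0.03  1.45 -0.    1.66 -0.28]
turn -0.0024
```

In the tool's units: 0.045 m is 0.9, 0.035 m is 0.7.

```bash
python3 inch.py '{"offsets": [[0, 0.008, 0.036, 0.9, 0], [0, 0, 0, 0.7, 0], [0, 0, 0, 0, 0], [0, 0, 0, 0, 0]]}' 20;python3 g.py .5097 -.2550 .2289 1.30; python3 v.py z6 355 205 6 285 220
```

```text
t: 13.4
tool_pos: [0.5104, -0.2531, 0.2413]
orientation: [-2.499, -1.902, 0.001]
force: [0.8, -0.3, 0.0]
opening: 0.0213
gripper_force: 20.0
d tool [-0.002  -0.0002  0.0124] pos [ 0.5104 -0.2531  0.2413] az 1.3011 F [ 0.8 -0.3  0. ] op 0.0213 q [-0.55  0.05  1.57  0.    1.52 -0.28]
turn 0.0011
```

View pics/z6.png

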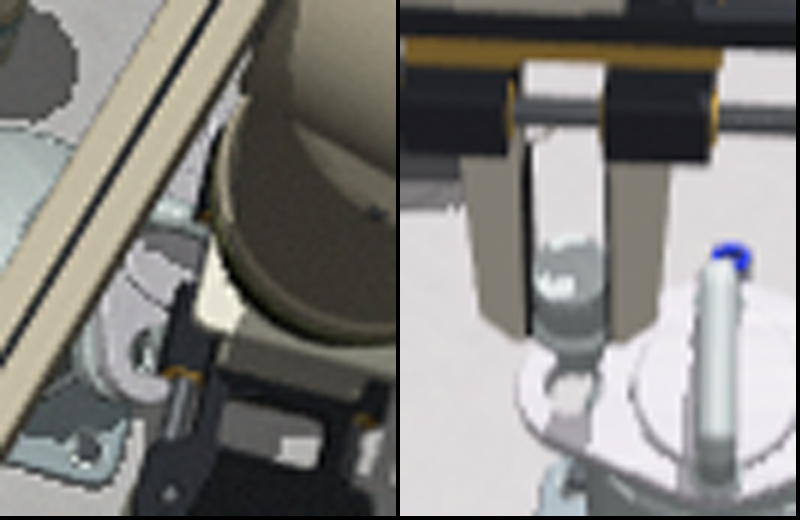

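Side part: thick pin held upright-leaning, grip top ≈(568,255), collar ≈(568,332), tip just above the cover's big hole (573,385).

```bash
python3 - <<'E'
from m import *
s=robot.read_state();R=Ro.from_rotvec(s["orientation"]).as_matrix();x=R[:,0];p=s["tool_pos"];x=x/np.linalg.norm(x)
S6=lambda q:((q-[285,220]+.5)*6-.5+[400,0]).round(0).tolist()
for pv,zp in((.003,.028),(.0106,.0204)):
  for a in(15,20,25,30,35):
    a=np.radians(a);ax=-np.sin(a)*x+np.array([0,0,np.cos(a)]);c=p-[0,0,pv]
    print(pv,round(np.degrees(a)),S6(proj(cs,[c+(z-zp)*ax for z in(.030,.004,0,-.036)])))
v=np.load("/tmp/v.npy");N,_=frame(v[3]);P=v[:3];print("hole",S6(proj(cs,[P+.044*N[:,1]])))
E
```

```text
0.003 15 [[566.0, 266.0], [569.0, 315.0], [570.0, 323.0], [574.0, 387.0]]
0.003 20 [[566.0, 267.0], [570.0, 309.0], [570.0, 316.0], [575.0, 371.0]]
0.003 25 [[566.0, 267.0], [570.0, 303.0], [571.0, 308.0], [576.0, 353.0]]
0.003 30 [[566.0, 268.0], [571.0, 296.0], [572.0, 300.0], [578.0, 336.0]]
0.003 35 [[566.0, 268.0], [571.0, 289.0], [572.0, 292.0], [579.0, 318.0]]
0.0106 15 [[566.0, 271.0], [569.0, 321.0], [569.0, 328.0], [573.0, 392.0]]
0.0106 20 [[566.0, 274.0], [569.0, 316.0], [570.0, 323.0], [574.0, 378.0]]
0.0106 25 [[565.0, 277.0], [570.0, 312.0], [570.0, 317.0], [576.0, 363.0]]
0.0106 30 [[565.0, 279.0], [570.0, 307.0], [571.0, 311.0], [577.0, 347.0]]
0.0106 35 [[565.0, 282.0], [570.0, 302.0], [571.0, 305.0], [578.0, 331.0]]
hole [[576.0, 380.0]]
```

In the tool's units: 0.011 m is 0.22, -0.001 m is -0.02.

```bash
python3 inch.py '{"offsets": [[0, -0.02, 0, 0.22, 0], [0, 0, 0, 0, 0], [0, 0, 0, 0, 0]]}' 20;python3 g.py .5097 -.2550 .2289 1.30;python3 inch.py '{"offsets": [[0, 0.05, 0, 0.086, 0], [0, 0.05, 0, 0.086, 0], [0, 0, 0, 0, 0]]}' 20;python3 g.py .5097 -.2550 .2289 1.30
```

```text
t: 14.0
tool_pos: [0.5099, -0.2551, 0.2292]
orientation: [-2.5, -1.9, 0.001]
force: [0.3, 0.6, -1.2]
opening: 0.0212
gripper_force: 20.0
d tool [ 0.0001 -0.0002  0.0004] pos [ 0.5099 -0.2551  0.2292] az 1.2996 F [ 0.3  0.6 -1.2] op 0.0212 q [-0.55  0.06  1.59  0.    1.5  -0.28]
turn -0.0004
t: 14.3
tool_pos: [0.5115, -0.2497, 0.2206]
orientation: [-2.5, -1.901, 0.0]
force: [-0.8, 0.7, -0.9]
opening: 0.0214
gripper_force: 20.0
d tool [-0.0055 -0.0003 -0.0083] pos [ 0.5115 -0.2497  0.2206] az 1.3002 F [-0.8  0.7 -0.9] op 0.0214 q [-0.54  0.06  1.6   0.    1.48 -0.27]
turn 0.0002
```

```bash
python3 inch.py '{"offsets": [[0, 0.05, 0, 0.086, 0], [0, 0.05, 0, 0.086, 0], [0, 0, 0, 0, 0]]}' 20|grep -E 'pos|^force';python3 inch.py '{"offsets": [[0, 0.05, 0, 0.086, 0], [0, 0, 0, 0, 0]]}' 20|grep -E 'pos|^force'
```

```text
tool_pos: [0.5133, -0.2454, 0.213]
force: [0.7, 1.5, 1.2]
tool_pos: [0.5137, -0.2428, 0.2081]
force: [0.5, 1.0, 1.1]
```

In the tool's units: 0.0043 m is 0.086, 0.0025 m is 0.05.

```bash
python3 inch.py '{"offsets": [[0, 0.05, 0, 0.086, 0], [0, 0, 0, 0, 0]]}' 20|grep -E 'pos|^force';python3 inch.py '{"offsets": [[0, 0.05, 0, 0.086, 0], [0, 0, 0, 0, 0]]}' 20|grep -E 'pos|^force';python3 inch.py '{"offsets": [[0, 0.05, 0, 0.086, 0], [0, 0, 0, 0, 0]]}' 20|grep -E 'pos|^force'
```

```text
tool_pos: [0.5143, -0.2404, 0.2035]
force: [0.5, 0.5, 1.2]
tool_pos: [0.5149, -0.238, 0.1991]
force: [0.7, 1.0, -1.3]
tool_pos: [0.5154, -0.2371, 0.1964]
force: [-5.2, -4.5, 8.0]
```

In the tool's units: 0.0026 m is 0.052, 0.0015 m is 0.03.

```bash
python3 inch.py '{"offsets": [[0, 0.03, 0, 0.052, 0], [0, 0, 0, 0, 0]]}' 20|grep -E 'pos|^force|open';python3 inch.py '{"offsets": [[0, 0.02, 0, 0.052, 0], [0, 0, 0, 0, 0]]}' 20|grep -E 'pos|^force|open'
```

```text
tool_pos: [0.5155, -0.2368, 0.1954]
force: [-11.0, -6.0, 16.3]
opening: 0.0214
tool_pos: [0.5157, -0.2363, 0.1938]
force: [-15.0, -5.5, 21.6]
opening: 0.0212
```

```bash
python3 inch.py '{"offsets": [[0, 0, -0.05, 0, 0], [0, 0, 0, 0, 0]]}' 20|grep -E 'pos|^force|open';python3 inch.py '{"offsets": [[0, 0.02, 0, 0.04, 0], [0, 0, 0, 0, 0]]}' 20|grep -E 'pos|^force|open'
```

```text
tool_pos: [0.5154, -0.2361, 0.1939]
force: [-2.1, -8.3, 14.4]
opening: 0.0214
tool_pos: [0.5155, -0.2358, 0.1934]
force: [-8.3, -9.4, 23.0]
opening: 0.0217
```

```bash
python3 inch.py '{"offsets": [[0.028, 0, 0, 0, 0], [0.028, 0, 0, 0, 0], [0.028, 0, 0, -0.6, 0], [0.028, 0, 0, -1, 0], [0.028, 0, 0, -1, 0], [0.035, 0, 0, -0.4, 0], [0.035, 0.81, -0.18, 0, 0], [0.035, 0.81, -0.18, 0, 0], [0.035, 0.81, -0.18, 0, 0], [0.035, 0.81, -0.18, 0, 0], [0.035, 0.81, -0.18, 0, 0], [0.035, 0.81, -0.18, 0, 0], [0.035, 0, 0, 0, 0]]}' 20
python3 - <<'E'
from m import *
D3={}
for n in("side","top"):
    L=[robot.read_camera(n) for _ in range(3)];c=L[0];c["image"]=np.mean([x["image"].astype(float) for x in L],0);D3[n]=c
pickle.dump(D3,open("/tmp/D3.pkl","wb"))
D2=pickle.load(open("/tmp/D2.pkl","rb"))
v=np.load("/tmp/v.npy");N,_=frame(v[3]);P=v[:3];H=P+.044*N[:,1]
for n in("side","top"):
    d=np.abs(D3[n]["image"]-D2[n]["image"]).sum(2)
    q=proj(D3[n],[H,H+.030*N[:,2],H+.030*N[:,2]+.011*N[:,1],H-.0145*N[:,1],H+.0145*N[:,0],H-.0145*N[:,0]]);print(n,q.round(1).tolist())
    x0,y0=(q[0]-16).astype(int);m=(d[y0:y0+32,x0:x0+32]>40).astype(np.uint8)
    k=cv2.connectedComponentsWithStats(m)[2];print(k[k[:,4]>15]+[x0,y0,0,0,0])
E
python3 v.py z7 350 210 6 293 235
```

```text
t: 17.5
tool_pos: [0.5271, 0.0212, 0.3381]
orientation: [-2.495, -1.906, -0.002]
force: [0.4, -0.1, 0.0]
opening: 0.0352
gripper_force: 0.0
side [[313.9, 282.9], [313.1, 278.3], [306.9, 277.9], [321.8, 283.3], [314.4, 275.3], [313.4, 290.6]]
[[297 266  32  32 612]
 [297 268  25  30 412]]
top [[378.7, 263.3], [387.0, 262.6], [385.8, 267.5], [380.2, 257.0], [373.5, 261.2], [383.8, 265.3]]
[[362 247  32  32 826]
 [376 257  18  15 176]]
```

```bash
python3 g.py .4421 .1100 .076 1.30; python3 inch.py '{"offsets": [[0.035, 0.62, -0.7, 0, 0], [0.035, 0.64, -0.7, 0, 0], [0.035, 0, -0.72, 0, 0], [0.035, 0, 0, 1, 0], [0.035, 0, 0, 1, 0], [0.035, 0, 0, 1, 0], [0.035, 0, 0, 0.6, 0], [0.035, 0, 0, 0.6, 0], [0.035, 0, 0, 0, 0], [0.035, 0, 0, 0, 0]]}' 20;python3 g.py .4421 .1100 .076 1.30
```

```text
d tool [ 0.0676 -0.1073  0.2625] pos [0.5273 0.0161 0.3385] az 1.2989 F [ 0.1  0.5 -0.3] op 0.0351 q [-0.07 -0.09  1.53 -0.    1.7   0.21]
turn -0.0011
t: 19.1
tool_pos: [0.4419, 0.1056, 0.129]
orientation: [-2.501, -1.901, 0.001]
force: [0.8, 0.2, 0.6]
opening: 0.0351
gripper_force: 0.0
d tool [ 0.0043 -0.0009  0.053 ] pos [0.4419 0.1056 0.129 ] az 1.2996 F [0.8 0.2 0.6] op 0.0351 q [ 0.12 -0.19  2.01 -0.    1.32  0.39]
turn -0.0004
```

```bash
python3 inch.py '{"offsets": [[0.035, 0.086, -0.018, 0.66, 0], [0.035, 0, 0, 0.4, 0], [0.035, 0, 0, 0, 0], [0.035, 0, 0, 0, 0], [0, 0, 0, 0, 0], [0, 0, 0, 0, 0], [0, 0, 0, 0, 0], [0, 0, 0, 0, 0]]}' 15;python3 g.py .4421 .1100 .076 1.30
```

```text
t: 19.9
tool_pos: [0.443, 0.1102, 0.0765]
orientation: [2.501, 1.9, 0.002]
force: [-1.6, -0.8, 5.1]
opening: 0.0137
gripper_force: 15.0
d tool [-0.0004 -0.0008  0.0005] pos [0.443  0.1102 0.0765] az 1.2998 F [-1.6 -0.8  5.1] op 0.0137 q [ 0.13 -0.12  2.05  0.    1.21  0.4 ]
turn -0.0002
```

In the tool's units: -0.025 m is -0.5, -0.03 m is -0.6.

```bash
python3 inch.py '{"offsets": [[0, 0, 0, -0.5, 0], [0, 0, 0, -0.6, 0], [0, 0.46, 0, 0, 0], [0, 0.44, 0, 0, 0], [0, 0, 0, 0.3, 0], [0, 0, 0, 0.3, 0], [0, 0, 0, 0, 0], [0, 0, 0, 0, 0]]}' 15|grep -E 'pos|^force|open'; python3 inch.py '{"offsets": [[0, -0.2, 0, 0, 0], [0, -0.12, 0, 0, 0], [0, -0.12, 0, 0, 0], [0, -0.12, 0, 0, 0], [0, -0.12, 0, 0, 0], [0, -0.13, 0, 0, 0], [0, 0, 0, 0, 0], [0, 0, 0, 0, 0]]}' 15;python3 g.py .4421 .1100 .074 1.30
```

```text
tool_pos: [0.4539, 0.1533, 0.1004]
force: [-0.3, -0.1, 0.4]
opening: 0.0134
t: 21.5
tool_pos: [0.4434, 0.114, 0.1006]
orientation: [2.501, 1.9, -0.0]
force: [0.4, -0.1, 0.7]
opening: 0.0134
gripper_force: 15.0
d tool [-0.0042 -0.0002  0.0266] pos [0.4434 0.114  0.1006] az 1.2993 F [ 0.4 -0.1  0.7] op 0.0134 q [ 0.14 -0.14  2.03 -0.    1.26  0.41]
turn -0.0007
```

In the tool's units: -0.0376 m is -0.752, 0.0279 m is 0.558.

```bash
python3 inch.py '{"offsets": [[0, 0, 0, -0.8, 0], [0, 0, 0, -1, 0], [0, 0, 0, -1, 0], [0, 0, 0, -1, 0], [0, 0, 0, -0.6, 0], [0, -0.752, 0.558, 0, 0], [0, -0.752, 0.558, 0, 0], [0, -0.752, 0.558, 0, 0], [0, -0.752, 0.558, 0, 0], [0, -0.752, 0.558, 0, 0], [0, -0.752, 0.558, 0, 0], [0, -0.752, 0.558, 0, 0], [0, -0.752, 0.558, 0, 0], [0, -0.752, 0.558, 0, 0], [0, 0, 0, 0, 0], [0, 0, 0, 0, 0]]}' 15;python3 g.py .5950 -.2787 .2449 1.30
```

```text
t: 23.1
tool_pos: [0.5945, -0.2797, 0.3186]
orientation: [-2.5, -1.897, 0.002]
force: [-0.2, 0.4, -0.4]
opening: 0.0135
gripper_force: 15.0
d tool [0.001  0.0005 0.0737] pos [ 0.5945 -0.2797  0.3186] az 1.2981 F [-0.2  0.4 -0.4] op 0.0135 q [-0.52  0.27  1.19 -0.    1.69 -0.24]
turn -0.0019
```

```bash
python3 inch.py '{"offsets": [[0, 0.02, 0.01, 0.8, 0], [0, 0, 0, 0.68, 0], [0, 0, 0, 0, 0], [0, 0, 0, 0, 0]]}' 15|grep -E "pos|^force"
python3 - <<'E'
from h import *
import pickle
o=np.zeros((600,800,3),np.uint8)
f=lambda a,k:np.clip(cv2.resize(a,None,fx=k,fy=k,interpolation=cv2.INTER_CUBIC),0,255)
L=[robot.read_camera("side")["image"].astype(float) for _ in range(4)];im=np.mean(L,0)
D3=pickle.load(open("/tmp/D3.pkl","rb"))
p=f(im[250:310,298:378,::-1],7)[:420,:560];o[:420,:560]=p
p=f(D3["top"]["image"][242:282,362:402,::-1],6);o[:240,560:]=p
p=f(D3["side"]["image"][262:302,296:336,::-1],6);o[240:480,560:]=p
cv2.imwrite("pics/z8.png",o[:480])
E
```

```text
tool_pos: [0.5953, -0.2767, 0.2473]
force: [0.1, 0.2, 0.2]
```

View pics/z8.png

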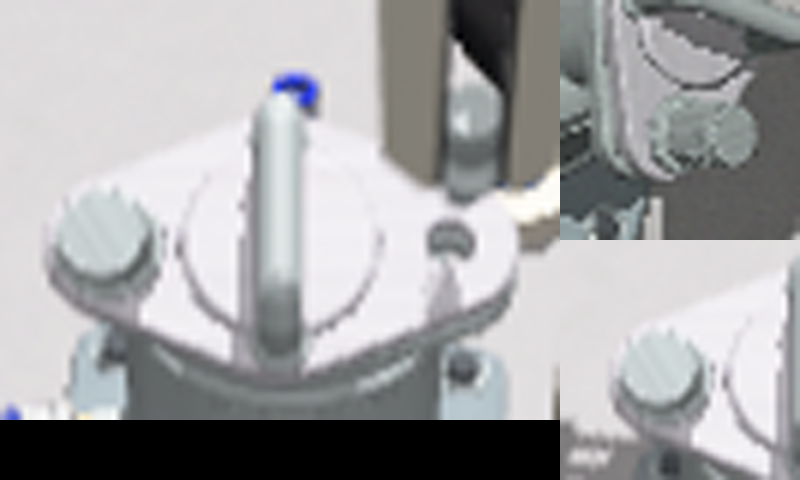

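```bash
python3 - <<'E'
from m import *
v=np.load("/tmp/v.npy");N,_=frame(v[3]);P=v[:3];H=P+.044*N[:,1]
X=tri(cs,ct,[(312.4,283.3)],[(390.0,264.3)])[0];print("top of grip",X.round(4),"in neck frame rel. hole mm",((X[:3]-H)@N*1000).round(1))
D3=pickle.load(open("/tmp/D3.pkl","rb"))
for n,(x,y) in dict(top=(372,252),side=(304,270)).items():
    print(n);print(D3[n]["image"][y:y+25,x:x+26].mean(2).astype(int))
E
```

```text
top of grip [ 0.5127 -0.2451  0.1869  0.    ] in neck frame rel. hole mm [-9.2  0.6 29.4]
top
[[191 180 176 174 181  95 172 183 175 173 178 178 177 176 175 173 175 180
  181 180  94 102 109  95  94  94]
 [188 180 174 178 180 178 128 166 179 175 178 176 176 177 177 171 173 183
  178  86 100 102  97  90  89  89]
 [198 180 173 178 178 177 179 131 156 173 183 179 181 179 175 173 189 155
   84 100 182 181 114  89  91  94]
 [206 181 172 177 177 174 178 180 143 118 155 157 170 175 166 144 106  64
  184 184 178 127  86  92  91  92]
 [191 177 171 178 177 173 177 179 178 183  85  69 103  91  78  80  95 183
  184 179 148  81  92  89  91  90]
 [173 184 177 179 176 175 178 176 176 156 166 176 181 177 181 184 180 180
  179 179 102  90  90  90  89  91]
 [173 182 176 178 176 174 179 155 153 160 154 163 155 175 178 176 179 179
  183 151  84  88  92  90  90  86]
 [171 192 176 174 176 177 162 174 165 192 159 133 153 155 155 155 136 131
  167 124  97  88  89  93  91  89]
 [152 186 178 175 177 169 169 166 164 149 152 151 151 148 148 146 126 162
  144 145 157 104  89  90  92  92]
 [138 185 179 175 176 162
[... 3750 characters left out ...]
42 150 239
  239 239 188 212 242 240 241 241]
 [214 134 145 145 126 114 128 143 152 143 117 102  95 132 149 138 159 239
  239 238 197 184 236 238 238 238]
 [224 148 137 158 140 127 132 116 112 110 113 131 125 146 137 147 223 239
  239 239 229 165 211 241 239 239]
 [223 204 150 142 154 132 147 138 130 129 134 149 151 135 157 166 240 240
  240 240 239 190 172 231 240 240]
 [223 223 205 151 143 139 157 146 135 134 135 137 166 157 174 224 240 240
  240 241 240 192 150 189 233 241]
 [223 223 224 204 151 128 145 146 152 156 157 157 173 174 223 240 240 240
  240 240 241 223 161 154 195 231]
 [209 193 208 208 184 135 129 125 138 149 158 169 175 176 241 241 241 241
  241 241 241 241 224 163 152 185]]
```

Picture: the thin pin (grip top (475,110), tip ≈(471,197)) is above the small hole (450,242). The thick pin's head at (101,237) looks a few mm downslope of home, so it leans and needs pressing later. I'll check the thin pin's projection.

```bash
python3 - <<'E'
from m import *
s=robot.read_state();R=Ro.from_rotvec(s["orientation"]).as_matrix();x=R[:,0];p=s["tool_pos"];print(p.round(4))
S8=lambda q:((q-[298,250]+.5)*7-.5).round(0).tolist()
for pv,zp in((.003,.0285),(.0106,.0209)):
  for a in(10,20,25,30):
    a=np.radians(a);ax=-np.sin(a)*x+np.array([0,0,np.cos(a)]);c=p-[0,0,pv]
    print(pv,round(np.degrees(a)),S8(proj(cs,[c+(z-zp)*ax for z in(.030,.004,0,-.036)])))
v=np.load("/tmp/v.npy");N,_=frame(v[3]);P=v[:3];print("holes",S8(proj(cs,[P-.044*N[:,1],P+.044*N[:,1]])))
print("holes corr",S8(proj(cs,[[.6033,-.2487,.166],[.518,-.2250,.166]])))
E
```

```text
[ 0.5967 -0.2783  0.2498]
0.003 10 [[474.0, 98.0], [468.0, 164.0], [467.0, 174.0], [460.0, 260.0]]
0.003 20 [[474.0, 99.0], [469.0, 149.0], [468.0, 157.0], [460.0, 222.0]]
0.003 25 [[474.0, 99.0], [469.0, 141.0], [468.0, 147.0], [461.0, 201.0]]
0.003 30 [[474.0, 100.0], [469.0, 133.0], [468.0, 138.0], [462.0, 180.0]]
0.0106 10 [[474.0, 102.0], [468.0, 168.0], [467.0, 178.0], [460.0, 264.0]]
0.0106 20 [[474.0, 107.0], [469.0, 158.0], [468.0, 165.0], [460.0, 230.0]]
0.0106 25 [[474.0, 110.0], [469.0, 152.0], [468.0, 158.0], [461.0, 212.0]]
0.0106 30 [[474.0, 114.0], [469.0, 147.0], [468.0, 151.0], [461.0, 194.0]]
holes [[452.0, 250.0], [114.0, 233.0]]
holes corr [[450.0, 255.0], [110.0, 238.0]]
```

```bash
python3 inch.py '{"offsets": [[0, 0, 0, 0.2, 0], [0, 0, 0, 0, 0], [0, 0, 0, 0, 0]]}' 15|grep -E "pos|^force";python3 g.py .5950 -.2787 .2289 1.30
```

```text
tool_pos: [0.5953, -0.2779, 0.2359]
force: [0.2, -1.0, -0.7]
d tool [-0.0008 -0.      0.007 ] pos [ 0.5953 -0.2779  0.2359] az 1.2997 F [ 0.2 -1.  -0.7] op 0.0136 q [-0.51  0.29  1.32  0.    1.54 -0.24]
turn -0.0003
```

In the tool's units: 0.007 m is 0.14, -0.001 m is -0.02.

```bash
python3 inch.py '{"offsets": [[0, -0.02, 0, 0.14, 0], [0, 0, 0, 0, 0]]}' 15|grep -E "pos|^force";for i in 1 2 3; do python3 inch.py '{"offsets": [[0, 0.05, 0, 0.086, 0], [0, 0, 0, 0, 0]]}' 15|grep -E "pos|^force"; done;python3 g.py .5950 -.2787 .2289 1.30
```

```text
tool_pos: [0.5949, -0.2789, 0.2282]
force: [-0.2, 0.6, 0.5]
tool_pos: [0.596, -0.2763, 0.225]
force: [-1.1, 1.1, -0.5]
tool_pos: [0.5965, -0.2735, 0.22]
force: [-0.2, 0.9, -0.7]
tool_pos: [0.5971, -0.2712, 0.2157]
force: [-0.4, 1.2, -0.8]
d tool [-0.0078 -0.     -0.0132] pos [ 0.5971 -0.2712  0.2157] az 1.3001 F [-0.4  1.2 -0.8] op 0.0135 q [-0.5   0.29  1.35  0.    1.5  -0.23]
turn 0.0001
```

In the tool's units: 0.0043 m is 0.086, 0.0025 m is 0.05.

```bash
python3 inch.py '{"offsets": [[0, 0.05, 0, 0.086, 0], [0, 0, 0, 0, 0]]}' 15|grep -E "pos|^force"; python3 inch.py '{"offsets": [[0, 0.05, 0, 0.086, 0], [0, 0, 0, 0, 0]]}' 15|grep -E "pos|^force";python3 inch.py '{"offsets": [[0, 0.05, 0, 0.086, 0], [0, 0, 0, 0, 0]]}' 15|grep -E "pos|^force"
```

```text
tool_pos: [0.5979, -0.2688, 0.2115]
force: [-0.4, 2.1, 0.4]
tool_pos: [0.5985, -0.2665, 0.2073]
force: [-0.2, 2.0, -0.1]
tool_pos: [0.5992, -0.2641, 0.203]
force: [0.2, 2.0, -0.2]
```

In the tool's units: 0.0043 m is 0.086, 0.0025 m is 0.05.

```bash
python3 inch.py '{"offsets": [[0, 0.05, 0, 0.086, 0], [0, 0, 0, 0, 0]]}' 15|grep -E "pos|^force";python3 g.py .5950 -.2787 .2289 1.30
```

```text
tool_pos: [0.5999, -0.2617, 0.1986]
force: [-0.7, 1.7, 0.1]
d tool [-0.0177 -0.0002 -0.0303] pos [ 0.5999 -0.2617  0.1986] az 1.3 F [-0.7  1.7  0.1] op 0.0133 q [-0.49  0.3   1.37  0.    1.47 -0.22]
turn -0.0
```

```bash
python3 inch.py '{"offsets": [[0, 0.03, 0, 0.052, 0], [0, 0, 0, 0, 0]]}' 15|grep -E "pos|^force"; python3 inch.py '{"offsets": [[0, 0.03, 0, 0.052, 0], [0, 0, 0, 0, 0]]}' 15|grep -E "pos|^force";python3 inch.py '{"offsets": [[0, 0.024, 0, 0.04, 0], [0, 0, 0, 0, 0]]}' 15|grep -E "pos|^force|open"
```

```text
tool_pos: [0.5998, -0.2619, 0.1981]
force: [-6.6, -1.1, 7.7]
tool_pos: [0.6, -0.2616, 0.1969]
force: [-11.2, -3.8, 15.6]
tool_pos: [0.6001, -0.2609, 0.1955]
force: [-15.1, -4.1, 17.5]
opening: 0.0136
```

In the tool's units: -0.003 m is -0.06.

```bash
python3 inch.py '{"offsets": [[0, 0, -0.06, 0, 0], [0, 0, 0, 0, 0]]}' 30|grep -E "pos|^force"; python3 inch.py '{"offsets": [[0, 0.04, 0, 0.06, 0], [0, 0, 0, 0, 0], [0, 0, 0, 0, 0]]}' 30|grep -E "pos|^force|open"; python3 inch.py '{"offsets": [[0.020, 0, 0, 0, 0], [0.020, 0, 0, 0, 0], [0.020, 0, 0, -0.4, 0], [0.02, 0, 0, -0.5, 0], [0, 0, 0, 0, 0], [0, 0, 0, 0, 0], [0, 0, 0, 0, 0]]}' 15; python3 g.py .6005 -.2590 .2225 1.30
```

```text
tool_pos: [0.5995, -0.2606, 0.1957]
force: [-1.1, -7.4, 10.6]
tool_pos: [0.5997, -0.2606, 0.1956]
force: [-10.8, -11.0, 24.8]
opening: 0.0131
t: 27.4
tool_pos: [0.5983, -0.2552, 0.2327]
orientation: [-2.5, -1.9, 0.001]
force: [0.2, 0.4, 0.1]
opening: 0.002
gripper_force: 0.0
d tool [-0.003   0.0032  0.0102] pos [ 0.5983 -0.2552  0.2327] az 1.2997 F [0.2 0.4 0.1] op 0.002 q [-0.48  0.27  1.34 -0.    1.53 -0.21]
turn -0.0003
```

In the tool's units: -0.003 m is -0.06, 0.003 m is 0.06.

```bash
python3 inch.py '{"offsets": [[0, -0.06, 0.06, 0.16, 0], [0, 0, 0, 0, 0]]}'|grep -E "pos|^force"; python3 inch.py '{"offsets": [[0, 0, 0, 0.08, 0], [0, 0, 0, 0, 0]]}' |grep -E "pos|^force"; python3 inch.py '{"offsets": [[0, 0.02, 0, 0.06, 0], [0, 0, 0, 0, 0]]}' |grep -E "pos|^force"; python3 inch.py '{"offsets": [[0, 0.02, 0, 0.06, 0], [0, 0, 0, 0, 0]]}' |grep -E "pos|^force"
```

```text
tool_pos: [0.5999, -0.259, 0.2232]
force: [-0.5, 0.5, -0.3]
tool_pos: [0.6004, -0.2588, 0.2209]
force: [-0.3, -1.2, -0.6]
tool_pos: [0.6012, -0.2585, 0.2197]
force: [-2.0, -1.6, 2.2]
tool_pos: [0.6016, -0.2588, 0.2188]
force: [-4.7, -3.8, 10.2]
```

In the tool's units: 0.003 m is 0.06, 0.0015 m is 0.03.

```bash
python3 inch.py '{"offsets": [[0, 0.03, 0, 0.06, 0], [0, 0, 0, 0, 0]]}'|grep -E "pos|^force"; python3 inch.py '{"offsets": [[0, 0.03, 0, 0.06, 0], [0, 0, 0, 0, 0]]}' |grep -E "pos|^force"
```

```text
tool_pos: [0.6022, -0.2588, 0.2182]
force: [-9.8, -6.7, 20.3]
tool_pos: [0.6026, -0.2589, 0.2177]
force: [-15.5, -10.1, 31.4]
```

The rows are not in the units I measure in: shifts go in shares of 50 mm and turns go in units of 0.1 rad. I convert before sending: -0.03 m is -0.6, -0.045 m is -0.9.

```bash
python3 inch.py '{"offsets": [[0, 0, 0, -0.6, 0], [0, 0, 0, -0.5, 0], [0, 0, -0.9, 0, 0], [0, 0, -0.9, 0, 0], [0, 0, 0, 0, 0], [0, 0, 0, 0, 0]]}'|grep -E "pos|^force"; python3 g.py .516 -.233 .2225 1.30
python3 - <<'E'
from m import *
D4={n:robot.read_camera(n) for n in("side",)}
im=np.mean([robot.read_camera("side")["image"].astype(float) for _ in range(3)],0).mean(2).astype(int)
v=np.load("/tmp/v.npy");N,_=frame(v[3]);P=v[:3];H=P-.044*N[:,1]
print(proj(cs,[H,H+.030*N[:,2],H+.0125*N[:,0],H-.0125*N[:,0]]).round(1).tolist())
print(im[268:298,352:374])
E
```

```text
tool_pos: [0.5148, -0.2297, 0.2652]
force: [-0.1, -0.0, -0.8]
d tool [-0.0028  0.002   0.0427] pos [ 0.5148 -0.2297  0.2652] az 1.2996 F [-0.1 -0.  -0.8] op 0.0004 q [-0.51  0.02  1.56  0.    1.56 -0.24]
turn -0.0004
[[362.1, 285.3], [362.9, 280.7], [362.4, 278.7], [361.9, 292.0]]
[[220 220 219 218 219 219 219 219 219 220 221 232 241 245 249 248 248 248
  248 248 248 235]
 [221 220 219 219 219 219 219 220 220 221 232 246 248 248 248 249 248 248
  248 248 248 248]
 [223 220 219 219 218 219 219 221 221 226 246 248 248 248 248 237 233 212
  204 212 207 247]
 [233 229 223 219 220 220 219 219 220 246 248 248 248 248 228 162 142  82
   64  81  79 184]
 [239 237 234 230 224 220 218 218 210 250 248 248 248 250 153  60  51  53
   54  52  51  49]
 [241 240 241 240 236 231 223 218 204 248 248 248 248 238  95  50  51  53
   53  51  52  50]
 [240 240 240 240 240 239 235 229 179 248 248 248 248 240 109  51  63  76
   75  64  62  49]
 [237 237 237 236 237 237 237 208 215 245 246 248 248 248 150  87 105 111
  110 105 104  70]
 [238 238 238 237 237 237 237 221 238 240 241 245 247 248 232 188 133 129

[... 1272 characters left out ...]
9 141 144 148 210 167 191 236
  223 177 221 221]
 [237 237 236 169 155 132 129 146 149 152 152 150 145 150 171 164 219 226
  176 183 221 221]
 [238 238 238 221 171 156 139 128 128 136 137 136 144 142 157 172 218 177
  131 212 221 221]
 [238 238 238 238 172 172 165 152 151 156 156 156 162 161 222 188 159 123
  130 222 221 221]
 [236 235 236 235 170 170 170 170 170 170 171 172 185 185 195 158 116 111
  195 221 222 221]
 [236 236 236 206 169 169 169 169 167 157 158 148 154 149 117 112 109 166
  221 221 221 222]
 [237 237 237 220 170 169 159 159 148 131 128 115 115 110 109 142 187 212
  221 221 221 221]
 [240 239 238 228 160 149 133 133 116 114 110 105 105 143 145 200 220 221
  221 221 221 221]]
```

In the tool's units: 0.02 m is 0.4, 0.015 m is 0.3.

```bash
python3 inch.py '{"offsets": [[0, -0.056, 0.04, 0.4, 0], [0, 0, 0, 0.3, 0], [0, 0, 0, 0, 0]]}'|grep -E "pos|^force"; python3 inch.py '{"offsets": [[0, 0, 0, 0.08, 0], [0, 0, 0, 0, 0]]}' |grep -E "pos|^force"; python3 inch.py '{"offsets": [[0, 0, 0, 0.08, 0], [0, 0, 0, 0, 0]]}' |grep -E "pos|^force"; python3 inch.py '{"offsets": [[0, 0, 0, 0.06, 0], [0, 0, 0, 0, 0]]}' |grep -E "pos|^force"
```

```text
tool_pos: [0.5157, -0.2327, 0.2269]
force: [-0.5, -0.4, -0.4]
tool_pos: [0.5168, -0.2334, 0.2262]
force: [-0.8, 0.2, -0.3]
tool_pos: [0.5166, -0.2334, 0.2222]
force: [-0.6, 0.2, 0.2]
tool_pos: [0.517, -0.234, 0.2207]
force: [-2.5, -0.5, 6.8]
```

In the tool's units: 0.003 m is 0.06, 0.0015 m is 0.03.

```bash
python3 inch.py '{"offsets": [[0, 0.03, 0, 0.06, 0], [0, 0, 0, 0, 0]]}' |grep -E "pos|^force"; python3 inch.py '{"offsets": [[0, 0.03, 0, 0.06, 0], [0, 0, 0, 0, 0]]}' |grep -E "pos|^force"; python3 inch.py '{"offsets": [[0, 0.03, 0, 0.04, 0], [0, 0, 0, 0, 0]]}' |grep -E "pos|^force"
```

```text
tool_pos: [0.5176, -0.2338, 0.2201]
force: [-7.6, -3.0, 17.7]
tool_pos: [0.5182, -0.2339, 0.2198]
force: [-14.0, -5.6, 31.0]
tool_pos: [0.5187, -0.2336, 0.2195]
force: [-17.6, -7.9, 39.4]
```

```bash
python3 inch.py '{"offsets": [[0, 0, 0, -0.6, 0], [0, 0, 0, -1, 0], [0, 0, 0, -1, 0], [0, 0.9, -0.2, 0, 0], [0, 0.9, -0.2, 0, 0], [0, 0.9, -0.2, 0, 0], [0, 0.9, -0.2, 0, 0], [0, 0.9, -0.2, 0, 0], [0, 0, 0, 0, 0]]}'|grep -E "t:|pos|^force"
python3 - <<'E'
from m import *
D5={}
for n in("side","top"):
    L=[robot.read_camera(n) for _ in range(6)];c=L[0];c["image"]=np.mean([x["image"].astype(float) for x in L],0);D5[n]=c
pickle.dump(D5,open("/tmp/D5.pkl","wb"));D3=pickle.load(open("/tmp/D3.pkl","rb"))
v=np.load("/tmp/v.npy");N,_=frame(v[3]);P=v[:3]
for s,r,h in((1,.0145,"thick"),(-1,.0125,"thin")):
    H=P+s*.044*N[:,1]
    for n in("top","side"):print(h,n,"pred origin, top, collar up/down edge",proj(D5[n],[H,H+.03*N[:,2],H+r*N[:,0],H-r*N[:,0]]).round(1).tolist())
print("thick top");print(D5["top"]["image"][252:275,372:398].mean(2).astype(int))
print("thick side");print(D5["side"]["image"][270:298,304:324].mean(2).astype(int))
print("thin top");print(D5["top"]["image"][215:240,380:408].mean(2).astype(int))
E
```

```text
t: 31.8
tool_pos: [0.5298, 0.0062, 0.3416]
force: [0.4, -0.3, -0.1]
thick top pred origin, top, collar up/down edge [[378.7, 263.3], [387.0, 262.6], [373.5, 261.2], [383.8, 265.3]]
thick side pred origin, top, collar up/down edge [[313.9, 282.9], [313.1, 278.3], [314.4, 275.3], [313.4, 290.6]]
thin top pred origin, top, collar up/down edge [[387.8, 225.9], [396.1, 224.5], [383.4, 224.0], [392.1, 227.9]]
thin side pred origin, top, collar up/down edge [[362.1, 285.3], [362.9, 280.7], [362.4, 278.7], [361.9, 292.0]]
thick top
[[185 178 172 177 182  95 173 182 174 177 176 174 176 176 176 172 174 179
  178 180  74  80  95  94  92  92]
 [194 179 171 176 176 179 125 168 181 177 178 174 176 177 173 171 173 178
  180  79 180 182 101  89  89  91]
 [195 177 173 177 174 175 181 108 154 171 181 178 177 179 174 174 189 154
   85  98 176 181 106  89  89  92]
 [193 177 173 178 175 176 178 179 146 114 153 158 169 173 162 142 104  68
  184 179 176 127  86  91  91  90]
 [195 175 176 174 175 176 179 175 179 183  85  73  98  91  82 140  97 182
  182 177 151  82  90  89  90  91]
 [200 175 178 176 176 177
[... 6564 characters left out ...]
186 195 181 175 173 173 182 175 161 174 173 176 176 172 175 111 176 174
  172 172 173 174 172 174 174 173 174 173]
 [181 170 175 178 174 177 179 178 176 194 153 176 174 173 177 177 175 174
  173 172 173 172 172 173 172 175 174 175]
 [171 172 175 177 175 178 178 178 176 180 165 154 174 171 176 149 173 173
  172 173 173 173 173 173 173 172 173 175]
 [143 155 160 143 159 152 179 178 175 179 174 164 174 173 179 173 173 174
  175 173 174 174 174 175 174 173 173 172]
 [159 193 189 184 181 175 142 157 179 180 174 184 139 177 181 172 174 174
  174 177 176 174 174 175 173 171 171 172]
 [165 201 210 209 203 193 160 152 147 140 174 176 178 180 178 171 148 174
  174 174 174 174 174 175 174 171 170 170]]
```

Both heads now sit where home predicts. The thick pin's top is at side (312.5,279) and top (387.7,263.3), against predicted (313.1,278.3) and (387,262.6). The thin pin is within 1 px, the same small bias. The gripper is clear, so I'm handing in.

```bash
python3 -c "
from plant import robot
print(robot.close_job())"
```

```text
the job is handed in; nothing more can be done
None
```

I turned the cover into line, pressed both pins until they stopped hard with their heads within about 1 px of the predicted home position, let go of everything and handed the job in at about 32 s; I steered clear of the bystanders but did not check them in a final picture.

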